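Roll the amber sample bottle up the ramp into the label reader

ROBOT

A 6-joint arm with a two-finger parallel gripper is mounted at the origin on the work surface. World frame = base frame: x ahead of the robot, y to its left, z up, the work surface at z = 0. Lengths are in m, angles in rad, forces in N, time in s.
With the tool pointing down it reaches from about 0.35 to 0.975 m from the base axis. Payload 4.9 kg.
Tool frame: the origin (TCP) lies on the front face of the gripper's body, between the roots of the fingers; the fingertips stand ctrl.tip_extent ahead of it and the grasp point (between the pads) lies 54 mm ahead of it (ctrl.tip_extent is the distance from the TCP to the fingertips, in m); z points along the fingers, y is the line along which they close (so a half turn about z gives the same grasp; the last joint's range is limited). The gripper opens to 85 mm and grips with 20 to 120 N. Pads are 22 mm wide; open, the fingers measure 114 mm over their backs; the gripper's body (76 mm by 85 mm) begins 54 mm behind the grasp point. The pads swing forward as they close: fully open they stand 13 mm farther back than shut.
Start: joints at [1.15, 0.053, 1.613, -0, 1.476, -0.119], TCP at [0.186, 0.597, 0.304] pointing down, gripper open.
Joint ranges: [-3.01, 3.01], [-1.01, 2.22], [0.06, 2.58], [-1.02, 4.17], [0.09, 2.62], [-3.14, 3.14]. Speed limits (rad/s): [2.57, 2.57, 3.14, 3.14, 3.14, 3.14].

INTERFACE

Orientations are given as a rotation vector (axis times angle).
In Python, from station import ctrl gives the robot as it stands.
- The arm moves only by the tool apply_moves, never from a script. Its argument "rows" is one flat list of numbers, 6 for each row, row after row: the shift along the tool's x, y, z normalised to -1 to 1, where 1 is 0.6 m, then the turn, a rotation vector about the tool's x, y, z normalised to -1 to 1, where 1 is 90 degrees. A call has 1 to 20 rows; each row is the pose to reach, as a shift and turn from the pose commanded when the call began, along the tool's axes at that moment; what a row does not reach only later rows make up. A row lasts 1/10 s, in which the tool goes at most 50 mm and 8.59 degrees, less where a joint would pass 70% of its speed; a pose out of reach is approached as far as the arm can. A call with a number of a shift or a turn outside -1 to 1 is refused whole. A call with a gripper value outside its range is refused whole. "grip" is the opening, from 0 (shut) to 1 (fully open), set as the call begins (left out, the last holds). The fingers move at their own pace and stop on an object; "grip_force" is the grip in N (left out, the last holds). Time passes only in rows, so rows that repeat a pose let the fingers close. It gives the time, the measured TCP pose, the force, the opening and the grip force at its end, in the units of the state.
- ctrl.get_obs(): the state, without advancing time (a new reading comes with each control period).
- ctrl.get_image(name): name is "side" or "top" or "wrist"; returns (picture, depth): 384x512x3 uint8, blue, green, red; 384x512 float32, m along the optical axis (not along the pixel's ray), 0 where there is no reading.
- ctrl.camera_model(name): a dict with "mtx" (3x3 intrinsics, pixels), "R" (3x3) and "t" (3): a world point X has camera coordinates R X + t; the wrist camera has in their place "tool_from_camera" (4x4, takes a point from camera to tool coordinates, whose origin is the TCP and whose axes are the flange's). Camera axes: x right, y down, z forward; pixel columns grow to the right and rows downward; lengths in m; the calibration is good to about 2 mm. A picture is of the moment at which its call begins: read the wrist's pose just before it. camera_model takes no time and is no camera call.
- ctrl.finish_job(): hands the job in; it is judged then, once.
The state is a dict: "t": time; "q": joint angles; "dq": joint speeds; "effort": joint torques, N m; "tool_pos": TCP position; "tool_rot": TCP orientation; "contact_force": force on the tool from outside, world axes, zero at the start; "wrist_torque": the same for the moment, N m; "opening": finger opening in m; "grip_force": force on a finger pad.
Only numpy, scipy, OpenCV 4.12 (cv2) and the standard library are available. Lean on these libraries where they do the work, as an engineer would, in place of code of your own. Each camera call takes 0.05 s, during which the arm holds its last target. There are 200 camera calls.

TASK

The amber bottle lies on its side at the bottom of one lane of the sloped two-lane reader ramp. With the fingertips, push it up its lane, over the crest and into the dip against the white reader block at the top, so that it stays there and does not roll back when you move away. Only push it, never lift it, and leave the white bottle in the other lane and the things standing around the ramp where they are.

Things in the scene. Friction and masses are not known exactly. Their poses are not given: they have to be found in the camera images.
- ramp: Reader ramp fixed to the bench, 301 mm long (along x), 162 mm wide (along y). Origin on the bench under it; x points uphill along the lanes, z up. Two aluminium lanes side by side, centre lines at y = +39 and -39 mm, each 72 mm wide between blue walls 6 mm thick and 14 mm higher than the lane floor.
- ramp_low (a point): Middle of the ramp's low end, at floor height: x = -130, y = 0, z = 20 mm in the ramp's frame. Here a blue lip 6 mm thick, its top 26 mm above the bench, keeps bottles from rolling off. From here the floor rises 8 degrees to the crest.
- crest (a point): Crest of the lane floors, at y = 0 between the lanes: x = +70, z = 48 mm in the ramp's frame. Beyond it the floor falls 12 degrees to 37.5 mm at x = +120 mm, where the upright face of the white reader block (the stop, 85 mm high) stands. Past the crest a bottle rolls by itself into this dip and stays; short of it, it rolls back down.
- seat (a point): Point at y = 0 between the lanes, where the axis line of a bottle seated against the reader block passes: x = +98, z = 65 mm in the ramp's frame. A seated bottle's centre has this x and z and the y of its lane.
- amber_mid (a point): Mid-body point, on its axis, of the brown bottle with white band and black cap: body 44 mm diameter, 50 mm long; 29 mm cap reaching 15 mm further; 0.1 to 0.2 kg. It lies across its lane (axis along the ramp's y), rolls freely and starts against the low lip, centre at ramp x = -117 mm, 44 mm above the bench. Site y runs along its axis to the cap; x and z turn as it rolls.
- white_mid (a point): The same point of the white bottle with grey band and blue cap, of the same size, at the bottom of the other lane. To be left alone.
- beaker: Glass beaker, 56 mm diameter, 62 mm high, standing on the bench beside the ramp; origin at the centre of its underside. To be left alone.
- jar: White jar with green cap, 48 mm diameter, 60 mm high, standing on the bench beyond the ramp's top end; origin at the centre of its underside. To be left alone.
- wash: White bottle with red cap, 54 mm diameter, 130 mm high, standing on the bench beyond the ramp's top end; origin at the centre of its underside. To be left alone.
Mind the look-alikes: they are no part of the job. Leave any purple or yellow look-alike of the part that bears amber_mid alone.

How it is judged:
By the outcome, as a careful person would: the job done as asked, in the order asked, and still so for the second after the job is handed in, with the robot touching nothing.
It also fails if it takes over 38 s, if anything falls off the work surface, if the arm or the gripper's body presses on something with over 40 N, if the wrist force passes 120 N, or if a joint passes its speed limit or range.

## Working session

There is one attempt and no reset: what is moved stays moved. The work goes in short steps, Python scripts to look and compute and a tool call to move; the robot and the scene stay as the last step left them, time stands still between calls to the robot, and variables do not carry over. Pictures are saved under pics/ and viewed, at most 10 in all, crops included, and the job is handed in when it is done.

Besides the shell and the picture viewer there is one more tool, called after "Call:" as a command line: name --argument value ..., lists and objects as JSON in quotes. apply_moves: Moves the arm, as the interface text tells. Its arguments: {"type":"object","properties":{"rows":{"type":"array","items":{"type":"number"}},"grip":{"type":"number"},"grip_force":{"type":"number"}},"required":["rows"]}

```bash
mkdir -p pics; cat > h.py <<'E'
import numpy as np, cv2
from station import ctrl
from scipy.spatial.transform import Rotation as Ro
def pts(name):
    o=ctrl.get_obs(); im,d=ctrl.get_image(name); m=ctrl.camera_model(name)
    K=np.array(m["mtx"]); v,u=np.mgrid[:384,:512]
    c=np.stack([(u-K[0,2])/K[0,0]*d,(v-K[1,2])/K[1,1]*d,d],-1)
    if name=="wrist":
        T=np.array(m["tool_from_camera"]); c=c@T[:3,:3].T+T[:3,3]
        w=c@Ro.from_rotvec(o["tool_rot"]).as_matrix().T+o["tool_pos"]
    else: w=(c-np.array(m["t"]))@np.array(m["R"])
    w[d==0]=np.nan
    return im,w
E
python3 - <<'E'
from h import *
print(ctrl.get_obs(), ctrl.tip_extent)
a,w=pts("top"); b,w2=pts("side")
np.savez("s.npz",a=a,w=w,b=b,w2=w2)
cv2.imwrite("pics/1.png",a);cv2.imwrite("pics/2.png",b)
E
```

```text
{'t': 0.0, 'q': array([ 1.14998041e+00,  5.33753412e-02,  1.61432125e+00,  2.30596694e-05,
        1.47598505e+00, -1.19012922e-01]), 'dq': array([ 3.63379980e-04,  1.03908962e-03, -4.51093348e-04,  2.21468468e-05,
       -5.68405415e-04,  2.98238689e-04]), 'effort': array([ 2.50899584e-04, -3.93667138e+01, -3.70181179e+01, -4.92718596e-05,
        6.78619574e-03, -4.99102839e-06]), 'tool_pos': array([0.18558179, 0.59630956, 0.30263512]), 'tool_rot': array([-0.47219002, -3.10531681,  0.00315237]), 'contact_force': array([-0.96645041, -0.00285823, -0.04633097]), 'wrist_torque': array([-0.04752013, -0.00325472, -0.01347943]), 'grip_force': 0.0, 'opening': 0.08506364228192442} 0.0726
```

View pics/1.png

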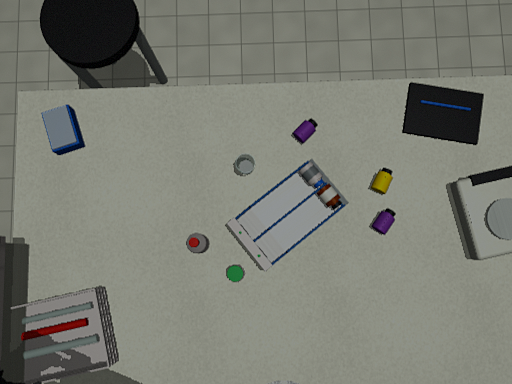

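View pics/2.png

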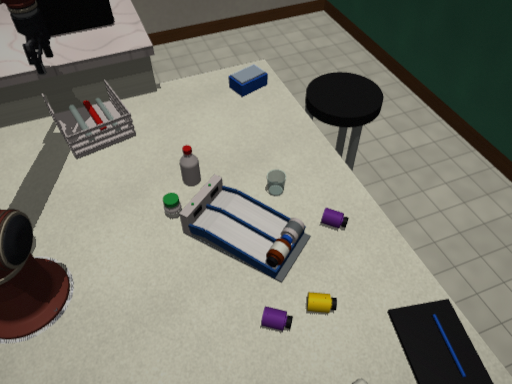

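The top view shows the ramp with its low end at about (330,185) and the white reader block at about (248,245). Amber lies at (328,195) in the lane on the lower-right side, and white at (313,177). The jar is at (235,272), the wash bottle at (197,243) and the beaker at (244,165).

```bash
python3 - <<'E'
from h import *
s=np.load("s.npz")
for im,w,roi in((s['a'],s['w'],(220,355,150,275)),(s['b'],s['w2'],(175,315,175,280))):
    h=cv2.cvtColor(im,cv2.COLOR_BGR2HSV); ok=np.zeros(h.shape[:2],bool); ok[roi[2]:roi[3],roi[0]:roi[1]]=1
    blue=ok&(h[...,0]>100)&(h[...,0]<130)&(h[...,1]>120)&(w[...,2]>.01)&(w[...,2]<.08)
    p=w[blue]; r=cv2.minAreaRect(p[:,:2].astype(np.float32)); print("blue",blue.sum(),r,cv2.boxPoints(r).round(3).tolist())
    am=ok&(h[...,0]<18)&(h[...,1]>120)&(w[...,2]>.03); print("amber",am.sum(),np.nanmean(w[am],0),np.nanmax(w[am],0),np.nanmin(w[am],0))
    hi=ok&(w[...,2]>.078)&(w[...,2]<.095); q=w[hi]; 
    if len(q)>5: r=cv2.minAreaRect(q[:,:2].astype(np.float32)); print("block",len(q),r,cv2.boxPoints(r).round(3).tolist(),np.median(q[:,2]))
w=s['w']
for n,(u,v) in dict(jar=(235,272),wash=(194,243),beak=(244,165),white=(308,172)).items(): print(n,w[v,u].round(3))
o=ctrl.get_obs();print(Ro.from_rotvec(o["tool_rot"]).as_matrix().round(3))
E
```

```text
blue 535 ((0.5685556530952454, -0.03607037663459778), (0.16044758260250092, 0.2557649314403534), 37.12080383300781) [[0.4269999861717224, 0.017000000923871994], [0.5820000171661377, -0.1860000044107437], [0.7099999785423279, -0.09000000357627869], [0.5550000071525574, 0.11400000005960464]]
amber 139 [ 0.60398263 -0.14156083  0.06085707] [ 0.63785109 -0.11081478  0.07526238] [ 0.57550601 -0.1677203   0.04283081]
block 603 ((0.48316770792007446, 0.07622910290956497), (0.161703959107399, 0.025902461260557175), 37.24578857421875) [[0.41100001335144043, 0.03799999877810478], [0.4269999861717224, 0.017000000923871994], [0.5550000071525574, 0.11500000208616257], [0.5400000214576721, 0.13500000536441803]] 0.08487951324163828
blue 1387 ((0.565259575843811, -0.03625635802745819), (0.16561070084571838, 0.25770047307014465), 37.5782470703125) [[0.42100000381469727, 0.014999999664723873], [0.578000009059906, -0.1889999955892563], [0.7089999914169312, -0.08799999952316284], [0.5519999861717224, 0.11599999666213989]]
amber 185 [ 0.60171482 -0.1506145   0.05746372] [ 0.63937047 -0.11273941  0.06727982] [ 0.57721096 -0.17390207  0.03245633]
block 499 ((0.4793018698692322, 0.07523109763860703), (0.1628728061914444, 0.02860325016081333), 38.08687973022461) [[0.4059999883174896, 0.035999998450279236], [0.42399999499320984, 0.014000000432133675], [0.5519999861717224, 0.11400000005960464], [0.5350000262260437, 0.13699999451637268]] 0.08364405591194922
jar [0.409 0.116 0.063]
wash [0.486 0.215 0.128]
beak [ 0.708  0.088 -0.002]
white [ 0.671 -0.087  0.063]
[[-0.955  0.297 -0.001]
 [ 0.297  0.955 -0.002]
 [ 0.    -0.002 -1.   ]]
```

Call:
apply_moves --rows '[-0.551,-0.515,0,0,0,0.393,-0.551,-0.515,0,0,0,0.393,-0.551,-0.515,0,0,0,0.393,-0.551,-0.515,0,0,0,0.393,-0.551,-0.515,0,0,0,0.393,-0.551,-0.515,0,0,0,0.393,-0.551,-0.515,0,0,0,0.393,-0.551,-0.515,0,0,0,0.393,-0.551,-0.515,0,0,0,0.393,-0.551,-0.515,0,0,0,0.393,-0.551,-0.515,0,0,0,0.393,-0.551,-0.515,0,0,0,0.393]' --grip 0.2

```text
t: 1.3
tool_pos: [0.4091, 0.2041, 0.3036]
tool_rot: [-1.392, -2.815, 0.0]
contact_force: [0.4, -0.4, 0.7]
opening: 0.0168
grip_force: 0.0
```

Call:
apply_moves --rows '[-0.748,-0.099,0,0,0,0,-0.748,-0.099,0,0,0,0,-0.748,-0.099,0,0,0,0,-0.748,-0.099,0,0,0,0,-0.748,-0.099,0,0,0,0,-0.748,-0.099,0,0,0,0,-0.748,-0.099,0,0,0,0,-0.748,-0.099,0,0,0,0,-0.748,-0.099,0,0,0,0,-0.748,-0.099,0.1,0,0,0,-0.748,-0.099,0.17,0,0,0,-0.748,-0.099,0.17,0,0,0,-0.748,-0.099,0.17,0,0,0]'

```text
t: 2.6
tool_pos: [0.6344, -0.1873, 0.2006]
tool_rot: [-1.388, -2.814, 0.0]
contact_force: [-0.1, -0.2, 0.7]
opening: 0.0173
grip_force: 0.0
```

```bash
python3 - <<'E'
from h import *
o=ctrl.get_obs();print(o["tool_pos"],o["q"].round(2));R=Ro.from_rotvec(o["tool_rot"]).as_matrix();print(R.round(3))
im,w=pts("wrist"); cv2.imwrite("pics/3.png",im); np.savez("w.npz",im=im,w=w)
u=np.array([-.606,.795]);yl=np.array([-.795,-.606]);O=np.array([.562,-.030])
h=cv2.cvtColor(im,cv2.COLOR_BGR2HSV)
d=w[...,:2]-O; X=d@u; Y=d@yl
am=(h[...,0]<18)&(h[...,1]>120)&(w[...,2]>.03)&(w[...,2]<.09)&(X<0)&(X>-.16)&(Y>0)&(Y<.08)
print(am.sum(),[np.percentile(a[am],[1,50,99]).round(3) for a in (X,Y,w[...,2])])
bl=(h[...,0]>100)&(h[...,0]<130)&(h[...,1]>120)&(w[...,2]>.01)&(w[...,2]<.08)&(abs(Y)<.1)
print(bl.sum(),[np.percentile(a[bl],[1,50,99]).round(3) for a in (X,Y)])
E
```

```text
[ 0.63436175 -0.1872709   0.20058884] [-0.4   0.22  1.61  0.    1.32 -1.05]
[[-0.609  0.794 -0.003]
 [ 0.794  0.609  0.002]
 [ 0.003 -0.002 -1.   ]]
1634 [array([-0.135, -0.113, -0.094]), array([0.005, 0.044, 0.059]), array([0.051, 0.064, 0.068])]
4258 [array([-0.133, -0.066, -0.021]), array([-0.081, -0.003,  0.079])]
```

View pics/3.png

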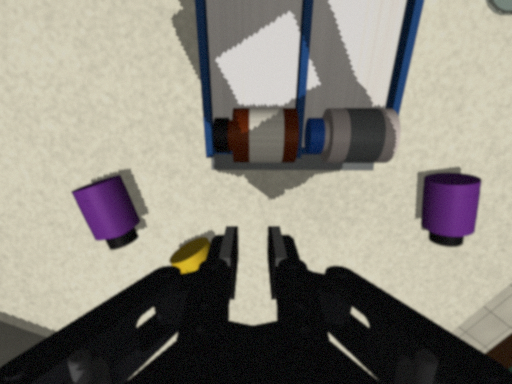

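The wrist view shows the amber body at (265,135), with the tips aimed near column 252. The yellow look-alike is at (190,255), close to the left finger, so I'll check how much room there is before descending.

```bash
python3 - <<'E'
from h import *
u=np.array([-.606,.795]);yl=np.array([-.795,-.606]);O=np.array([.562,-.030])
s=np.load("s.npz")
for im,w in((s['a'],s['w']),(s['b'],s['w2'])):
    h=cv2.cvtColor(im,cv2.COLOR_BGR2HSV);d=w[...,:2]-O; X=d@u; Y=d@yl
    m=(h[...,0]>18)&(h[...,0]<35)&(h[...,1]>150)&(w[...,2]>.01)&(w[...,2]<.06)&(abs(X)<.35)&(abs(Y)<.3)
    print(m.sum(),[np.percentile(a[m],[1,50,99]).round(3) for a in (X,Y,w[...,2])])
E
```

```text
309 [array([-0.283, -0.255, -0.229]), array([0.068, 0.092, 0.118]), array([0.013, 0.04 , 0.049])]
435 [array([-0.287, -0.26 , -0.233]), array([0.075, 0.103, 0.123]), array([0.021, 0.039, 0.046])]
```

Call:
apply_moves --rows '[0,0.01,0.06,0,0,0,0,0.01,0.12,0,0,0,0,0.01,0.15,0,0,0,0,0.01,0.15,0,0,0,0,0.01,0.15,0,0,0]'

```text
t: 3.15
tool_pos: [0.6407, -0.186, 0.1145]
tool_rot: [1.391, 2.813, 0.0]
contact_force: [0.1, -0.0, 0.8]
opening: 0.0167
grip_force: 0.0
```

Call:
apply_moves --rows '[0.012,0,0.008,0,0,0,0.022,0,0.008,0,0,0,0.03,0,0.008,0,0,0,0.04,0,0.007,0,0,0,0.05,0,0.006,0,0,0,0.06,0,0.0045,0,0,0,0.07,0,0.003,0,0,0,0.08,0,0.0017,0,0,0,0.09,0,0.0003,0,0,0,0.1,0,-0.001,0,0,0,0.11,0,-0.0025,0,0,0,0.12,0,-0.004,0,0,0,0.13,0,-0.0053,0,0,0,0.14,0,-0.0067,0,0,0,0.15,0,-0.008,0,0,0,0.16,0,-0.0095,0,0,0,0.17,0,-0.011,0,0,0,0.18,0,-0.0123,0,0,0,0.19,0,-0.0137,0,0,0,0.2,0,-0.015,0,0,0]'

```text
t: 5.15
tool_pos: [0.5662, -0.09, 0.121]
tool_rot: [1.393, 2.816, -0.0]
contact_force: [1.1, -1.1, 0.9]
opening: 0.017
grip_force: 1.0
```

```bash
python3 - <<'E'
from h import *
u=np.array([-.606,.795]);yl=np.array([-.795,-.606]);O=np.array([.562,-.030])
o=ctrl.get_obs();d=o["tool_pos"][:2]-O;print(d@u,d@yl,o["tool_pos"])
im,w=pts("wrist"); cv2.imwrite("pics/4.png",im)
E
```

```text
-0.05025972910550409 0.03297134750816557 [ 0.56624831 -0.08998145  0.12099308]
```

View pics/4.png

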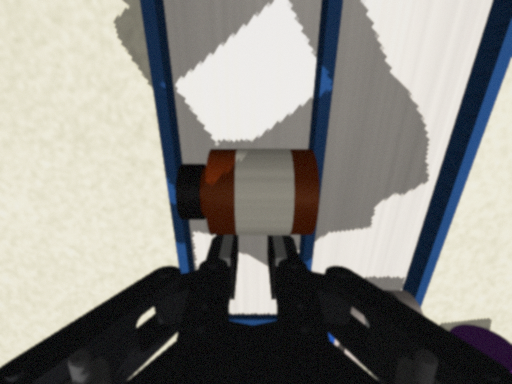

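Bottle at (262,192) is square to the lane and in contact with both fingertips; continuing.

Call:
apply_moves --rows '[0.01,0,-0.0014,0,0,0,0.02,0,-0.0028,0,0,0,0.03,0,-0.0042,0,0,0,0.04,0,-0.0056,0,0,0,0.05,0,-0.007,0,0,0,0.06,0,-0.0084,0,0,0,0.07,0,-0.01,0,0,0,0.08,0,-0.0112,0,0,0,0.09,0,-0.0126,0,0,0,0.1,0,-0.014,0,0,0,0.11,0,-0.0155,0,0,0,0.12,0,-0.017,0,0,0,0.13,0,-0.018,0,0,0,0.137,0,-0.019,0,0,0,0.144,0,-0.02,0,0,0,0.151,0,-0.02,0,0,0,0.158,0,-0.02,0,0,0,0.165,0,-0.02,0,0,0,0.172,0,-0.02,0,0,0,0.178,0,-0.02,0,0,0]'

```text
t: 7.2
tool_pos: [0.5013, -0.0051, 0.1327]
tool_rot: [-1.393, -2.815, 0.0]
contact_force: [0.1, -0.6, 0.2]
opening: 0.017
grip_force: 0.0
```

Call:
apply_moves --rows '[0,0,0,0,0,0,0,0,0,0,0,0,0,0,0,0,0,0,0,0,0,0,0,0,0,0,0,0,0,0,0,0,0,0,0,0,0,0,0,0,0,0,0,0,0,0,0,0]'

```text
t: 8.0
tool_pos: [0.5018, -0.0055, 0.1329]
tool_rot: [1.394, 2.816, 0.0]
contact_force: [0.6, -0.3, -0.5]
opening: 0.0171
grip_force: 0.0
```

```bash
python3 - <<'E'
from h import *
u=np.array([-.606,.795]);yl=np.array([-.795,-.606]);O=np.array([.562,-.030])
o=ctrl.get_obs();d=o["tool_pos"][:2]-O;print(d@u,d@yl,o["tool_pos"])
im,w=pts("wrist"); cv2.imwrite("pics/5.png",im)
E
```

```text
0.055965489394232654 0.03299869884577565 [ 0.50180646 -0.00548653  0.13293286]
```

View pics/5.png

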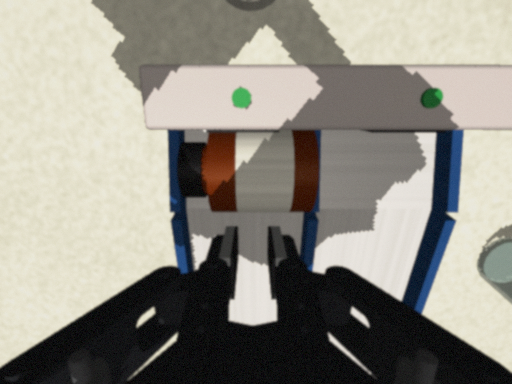

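The bottle at (260,170) sits against the reader block with a gap to the fingertips. I'll back off slightly, rise, and check again.

Call:
apply_moves --rows '[-0.02,0,0,0,0,0,-0.05,0,-0.02,0,0,0,-0.08,0,-0.08,0,0,0,-0.1,0,-0.15,0,0,0,-0.1,0,-0.2,0,0,0,-0.1,0,-0.2,0,0,0,-0.1,0,-0.2,0,0,0,-0.1,0,-0.2,0,0,0]'

```text
t: 8.85
tool_pos: [0.5375, -0.0532, 0.2512]
tool_rot: [-1.392, -2.813, 0.001]
contact_force: [-0.2, -0.0, -0.1]
opening: 0.0172
grip_force: 0.0
```

```bash
python3 - <<'E'
from h import *
im,w=pts("side"); cv2.imwrite("pics/6.png",cv2.resize(im[130:330,130:380],None,fx=3,fy=3))
E
```

```text
(no output)
```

View pics/6.png

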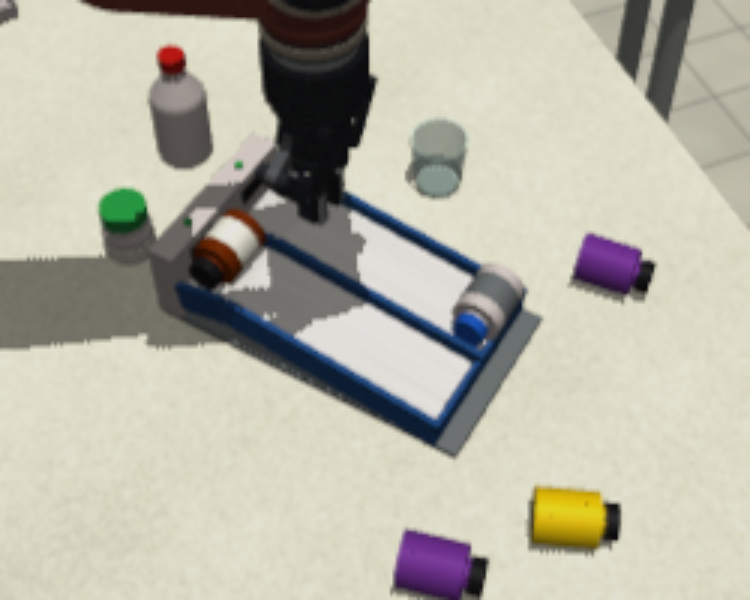

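In this crop, amber is seated at the reader block at (228,248). White is still at its low end at (488,300), everything else is in place, and the gripper is clear.

```bash
python3 -c "
from station import ctrl
print(ctrl.finish_job())"
```

```text
the job is handed in; nothing more can be done
None
```

The amber bottle is seated in the dip against the reader block and stayed there when the arm backed away; the white bottle and everything around the ramp look undisturbed, and I handed the job in at about 9 s of the 38 s limit.

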